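Slide a row of data loggers into the charging cradle

ROBOT

A 6-joint arm with a two-finger parallel gripper is mounted at the origin on the work surface. World frame = base frame: x ahead of the robot, y to its left, z up, the work surface at z = 0. Lengths are in m, angles in rad, forces in N, time in s.
With the tool pointing down it reaches from about 0.325 to 0.925 m from the base axis. Payload 3.1 kg.
Tool frame: the origin (TCP) lies at the very end of the fingers, on their centre line; the grasp point (between the pads) lies 19 mm behind it; z points along the fingers, y is the line along which they close (so a half turn about z gives the same grasp; the last joint's range is limited). The gripper opens to 85 mm and grips with 20 to 120 N. Pads are 22 mm wide; open, the fingers measure 114 mm over their backs; the gripper's body (76 mm by 85 mm) begins 54 mm behind the grasp point. The pads swing forward as they close: fully open they stand 13 mm farther back than shut.
Start: joints at [1.066, 0.217, 1.613, -0, 1.311, -0.112], TCP at [0.239, 0.577, 0.231] pointing down, gripper open.
Joint ranges: [-2.75, 2.75], [-0.78, 2.1], [0.31, 2.55], [-1.13, 4.27], [0.13, 2.63], [-2.58, 2.58]. Speed limits (rad/s): [2.79, 2.79, 3.14, 3.14, 3.14, 3.14].

INTERFACE

Orientations are given as a unit quaternion [x, y, z, w].
In Python, from station import * gives the robot as it stands. The module is installed in compiled form; this text tells all that it offers.
- The arm moves only by the shell command python3 -m crank 'ROWS' [OPENING] [FORCE]. ROWS is text: rows parted by semicolons, each of 6 numbers parted by spaces: the shift along the world's x, y, z in mm, then the turn, a rotation vector about the world's x, y, z in rad. In form: dx dy dz rx ry rz; .... A call has exactly 10 rows; each row shifts and turns the commanded pose from where the row before left it; what a row does not reach is not made up. A row lasts 1/10 s, in which the tool goes at most 50 mm and 8.59 degrees, less where a joint would pass 70% of its speed; a pose out of reach is approached as far as the arm can. A call is refused whole if a number of a shift passes 50 or a number of a turn 0.15, either way. A call with a gripper value outside its range is refused whole. OPENING is the closure, from 0 (fully open) to 1 (shut), set as the call begins (- or left out, the last holds). The fingers move at their own pace and stop on an object; FORCE is the grip in N (left out, the last holds). Time passes only in rows, so rows that do not move let the fingers close, or fill a call up. It gives the time, the measured TCP pose, the force, the opening and the grip force at its end, in the units of the state.
- get_state(): the state, without advancing time (a new reading comes with each control period).
- camera(name): name is "side" or "top"; returns (picture, depth): 480x640x3 uint8, red, green, blue; 480x640 float32, m along the optical axis (not along the pixel's ray), 0 where there is no reading.
- camera_params(name): a dict with "intrinsics" (3x3 intrinsics, pixels), "D" ([k1, k2, p1, p2, k3] as OpenCV has them; the pictures are not rectified), "R" (3x3) and "t" (3): a world point X has camera coordinates R X + t. Camera axes: x right, y down, z forward; pixel columns grow to the right and rows downward; lengths in m; the calibration is good to about 2 mm. A picture is of the moment at which its call begins. camera_params takes no time and is no camera call.
- job_done(): hands the job in; it is judged then, once.
The state is a dict: "time_s": time; "q": joint angles; "qd": joint speeds; "effort": joint torques, N m; "tool_pos": TCP position; "eef_rot": TCP orientation; "wrist_force": force on the tool from outside, world axes, zero at the start; "moment": the same for the moment, N m; "gripper_width": opening from 0.0 (shut) to 1.0 (fully open); "grip_force": force on a finger pad.
Only numpy, scipy, OpenCV 4.12 (cv2) and the standard library are available. Lean on these libraries where they do the work, as an engineer would, in place of code of your own. Each camera call takes 0.05 s, during which the arm holds its last target. There are 200 camera calls.

TASK

The three grey data loggers stand as one row in front of the mouth of their charging cradle. Push the whole row from its outer end straight into the cradle until it is fully home against the back stop, keeping the loggers upright on the bench, in line and together all the way: they charge through one another's side contacts, so do not lift them or pull the row apart. Then let go.

Things in the scene. Friction and masses are not known exactly. Their poses are not given: they have to be found in the camera images.
- cradle: Fixed, low aluminium U-frame, no floor. Origin: at bench level, middle of the back stop's inner face; x points out of the mouth, y across, z up. Back stop 34 mm high, white box behind it. Two rails, 20 mm high, 80 mm apart inside, run to x = 85 mm, then flare out to x = 114 mm. Home, the row fills x = 0 to 102 mm; it starts in line with the bay within 8 mm, its near end 40 to 80 mm beyond the straight rails.
- logger_a: The logger nearest the cradle: light grey plastic box, 34 mm along the row, 70 mm across it, 44 mm high, 0.11 to 0.23 kg, with a small screen and a white button on top and brass contacts on its sides; its origin is the centre of its underside, its x runs along the row away from the cradle (34 mm), its y across the row (70 mm), its z up.
- logger_b: The middle logger of the row, alike, 2 to 3 mm behind the first at the start; its origin is the centre of its underside, its x runs along the row away from the cradle (34 mm), its y across the row (70 mm), its z up.
- logger_c: The outer logger of the row, farthest from the cradle, alike, 2 to 3 mm behind the middle one at the start; its outer wide face (17 mm out) is free; its origin is the centre of its underside, its x runs along the row away from the cradle (34 mm), its y across the row (70 mm), its z up.
Not all that is in view belongs to the job. Leave any green or pink look-alike of the logger_c alone.

How it is judged:
By the outcome, as a careful person would: the job done as asked, in the order asked, and still so for the second after the job is handed in, with the robot touching nothing.
It also fails if it takes over 32 s, if anything falls off the work surface, if the arm or the gripper's body presses on something with over 40 N, if the wrist force passes 120 N, or if a joint passes its speed limit or range.

## Working session

There is one attempt and no reset: what is moved stays moved. The work goes in short steps, Python scripts to look and compute and a shell command to move; the robot and the scene stay as the last step left them, time stands still between calls to the robot, and variables do not carry over. Pictures are saved under pics/ and viewed, at most 10 in all, crops included, and the job is handed in when it is done.

```bash
mkdir -p pics
cat > h.py <<'E'
from station import *
import numpy as np, cv2
def grab(n):
    im,d=camera(n); p=camera_params(n); return im,d,p
def world(p,d,u,v):
    """world points of pixels"""
    K=np.array(p["intrinsics"],float);D=np.array(p["D"],float)
    uv=np.stack([np.ravel(u),np.ravel(v)],1).astype(np.float64)
    n=cv2.undistortPoints(uv.reshape(-1,1,2),K,D).reshape(-1,2)
    z=d[np.ravel(v).astype(int),np.ravel(u).astype(int)]
    c=np.column_stack([n*z[:,None],z])
    return (c-np.array(p["t"]).ravel())@np.array(p["R"])
E
python3 - <<'E'
from h import *
for n in("top","side"):
    im,d,p=grab(n); cv2.imwrite(f"pics/{n}0.png",im[:,:,::-1]); np.savez(f"{n}0.npz",im=im,d=d)
    R=np.array(p["R"]);print(n,-R.T@np.array(p["t"]).ravel(),R[2],p["intrinsics"])
print(get_state())
E
```

```text
top [ 0.45473733 -0.00861703  0.96154589] [ 0.08597326 -0.00394057 -0.99628965] [[490.64683353   0.         321.23047815]
 [  0.         490.64683353 240.7178369 ]
 [  0.           0.           1.        ]]
side [0.34399501 0.53271174 0.52961447] [ 0.25888904 -0.71881897 -0.64519435] [[460.3030115    0.         324.25151019]
 [  0.         460.3030115  237.8250499 ]
 [  0.           0.           1.        ]]
{'time_s': 0.1, 'q': array([ 1.06580082e+00,  2.17689581e-01,  1.61478801e+00, -1.92805451e-06,
        1.31128245e+00, -1.12198077e-01]), 'qd': array([-8.74256228e-04, -2.69634533e-03, -4.71487946e-03,  8.91260872e-04,
        3.09475996e-05,  2.71941295e-04]), 'effort': array([-3.34724509e-04, -3.98075759e+01, -3.04971421e+01, -9.07988624e-05,
        4.25302351e-03, -7.30721553e-06]), 'tool_pos': array([0.23885584, 0.57676408, 0.23008461]), 'eef_rot': array([ 1.95138190e-01,  9.80775159e-01, -1.03278547e-03, -3.28254729e-04]), 'wrist_force': array([0.94123751, 0.0583382 , 0.51727034]), 'moment': array([0.05071453, 0.04355961, 0.01227678]), 'grip_force': 0.0, 'gripper_width': 0.9965227839366622}
```

View pics/top0.png

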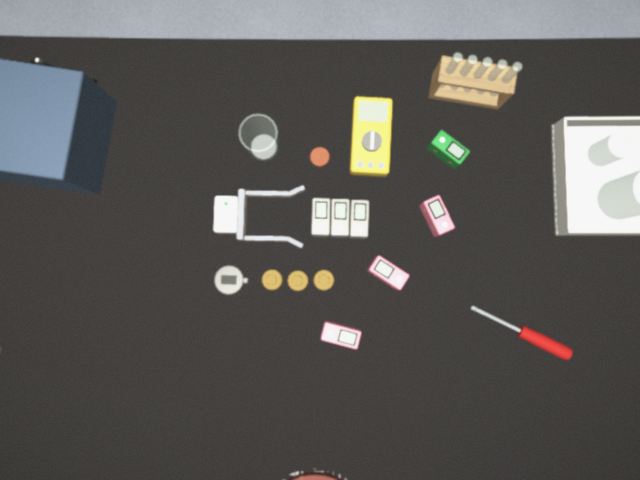

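View pics/side0.png

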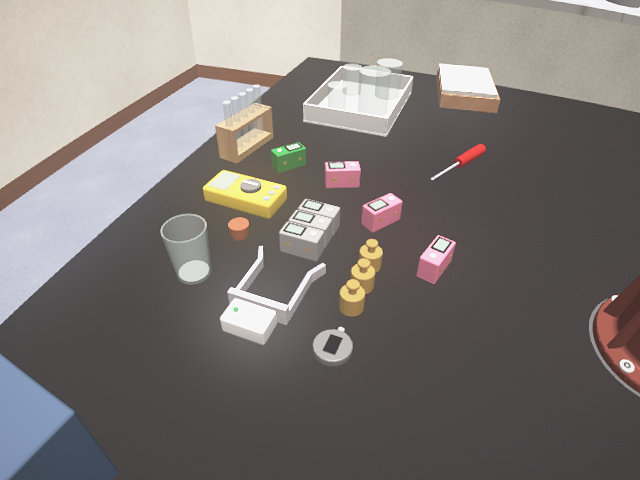

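The top view shows the cradle at about (242,214), its mouth facing right, with the white box at (226,214). The grey row is a (321,216), b (340,217) and c (360,218). Things it could be confused with: green (449,148), pink (437,215), pink (389,272), pink (341,335). The multimeter at (371,135) is close to the row's outer end. The loggers I want are the three grey ones in line with the cradle.

```bash
cat > m.py <<'E'
from h import *
def measure(im,d,p,rowbox=(250,190,395,245),show=True):
    v,u=np.mgrid[0:480,0:640]; W=world(p,d,u,v).reshape(480,640,3)
    hsv=cv2.cvtColor(im,cv2.COLOR_RGB2HSV)
    return W,hsv
if __name__=="__main__":
    z=np.load("top0.npz");im,d=z["im"],z["d"];p=camera_params("top")
    W,hsv=measure(im,d,p)
    def rect(x0,y0,x1,y1,zl,zh):
        S=W[y0:y1,x0:x1].reshape(-1,3); S=S[(S[:,2]>zl)&(S[:,2]<zh)]
        r=cv2.minAreaRect((S[:,:2]*1000).astype(np.float32)); print(len(S),np.median(S[:,2]).round(4),r, cv2.boxPoints(r).round(1).tolist()); return S
    print("row");rect(305,190,380,245,.036,.052)
    print("back");rect(236,180,248,250,.025,.045)
    print("box");rect(208,190,236,240,.01,.06)
    for nm,(a,b,c,e) in dict(railtop=(248,183,290,200),railbot=(248,230,290,246)).items():
        S=rect(a,b,c,e,.012,.03); print(nm,cv2.fitLine((S[:,:2]*1000).astype(np.float32),cv2.DIST_HUBER,0,.01,.01).ravel())
    for nm,b in dict(meter=(345,90,397,180),pinkR=(415,190,460,240),pinkB=(365,250,412,295),weights=(258,265,338,295),cap=(308,145,332,168),flask=(235,110,282,162)).items():
        print(nm);rect(*b,.012,.15)
    print(np.median(W[300:320,200:220,2]))
    c=cv2.resize(im[165:265,200:400],None,fx=4,fy=4,interpolation=cv2.INTER_CUBIC);cv2.imwrite("pics/crop1.png",c[:,:,::-1])
E
python3 m.py
```

```text
row
1986 0.0445 ((579.4691162109375, -47.75412368774414), (107.2450180053711, 70.26812744140625), 87.42472839355469) [[542.0, -99.69999694824219], [612.2000122070312, -102.9000015258789], [617.0, 4.199999809265137], [546.7999877929688, 7.400000095367432]]
back
412 0.0336 ((586.9662475585938, 142.4180450439453), (94.45218658447266, 17.463598251342773), 0.6616854071617126) [[539.5999755859375, 150.60000610351562], [539.7999877929688, 133.10000610351562], [634.2999877929688, 134.1999969482422], [634.0999755859375, 151.6999969482422]]
box
777 0.0303 ((586.9888916015625, 171.98538208007812), (41.313785552978516, 69.34647369384766), 89.38343048095703) [[552.0999755859375, 151.6999969482422], [621.4000244140625, 151.0], [621.9000244140625, 192.3000030517578], [552.5, 193.0]]
198 0.02 ((629.550537109375, 89.97239685058594), (79.96825408935547, 8.383828163146973), 89.17353057861328) [[624.7999877929688, 50.099998474121094], [633.2000122070312, 49.900001525878906], [634.2999877929688, 129.89999389648438], [625.9000244140625, 130.0]]
railtop [7.2902548e-03 9.9997342e-01 6.2896716e+02 8.9201187e
[... 1203 characters left out ...]
, 37.650142669677734), 89.9973373413086) [[441.79998779296875, -34.599998474121094], [479.3999938964844, -34.599998474121094], [479.3999938964844, 99.69999694824219], [441.79998779296875, 99.69999694824219]]
cap
285 0.0283 ((699.657470703125, -8.82742691040039), (36.05253982543945, 35.03651428222656), 44.346981048583984) [[674.5, -8.899999618530273], [699.0, -34.0], [724.7999877929688, -8.800000190734863], [700.2999877929688, 16.299999237060547]]
flask
1083 0.0671 ((725.1541748046875, 101.7429428100586), (68.77201843261719, 68.43997192382812), 18.16362190246582) [[681.7999877929688, 123.5], [703.0999755859375, 58.5], [768.5, 79.9000015258789], [747.2000122070312, 145.0]]
0.000529435434174987
```

View pics/crop1.png

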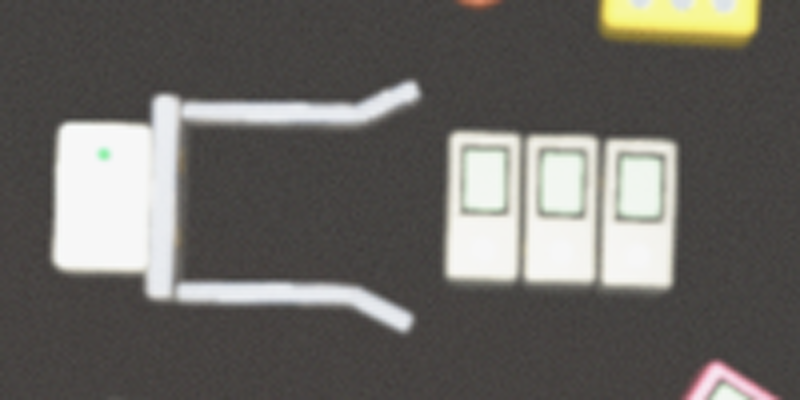

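The crop shows the three grey loggers with their screens on top. They are in line with the mouth and yawed about 2° relative to the bay. The measured row top is 0.0445 m high and 107 × 70 mm, which matches the description.

Plan: close the fingers partway to get two contact points about 63 mm apart overall. Line them up with the row's yaw, then push along the row's axis (0.045, 1).

```bash
python3 -m crank '17 -35 0 0 0 -0.061;17 -35 0 0 0 -0.061;17 -35 0 0 0 -0.061;17 -35 0 0 0 -0.061;17 -35 0 0 0 -0.061;17 -35 0 0 0 -0.061;17 -35 0 0 0 -0.061;17 -35 0 0 0 -0.061;17 -35 0 0 0 -0.061;17 -35 0 0 0 -0.061' 0.6 40; python3 -m crank '17 -36 -6 0 0 -0.061;17 -36 -6 0 0 -0.061;17 -36 -6 0 0 -0.061;17 -36 -6 0 0 -0.061;17 -36 -6 0 0 -0.061;17 -36 -6 0 0 -0.061;17 -36 -6 0 0 -0.061;17 -36 -6 0 0 -0.061;16 -36 -6 0 0 -0.061;16 -36 -6 0 0 -0.061'
```

```text
time_s: 1.1
tool_pos: [0.4093, 0.2258, 0.2309]
eef_rot: [0.482, 0.876, -0.0, -0.0]
wrist_force: [1.2, 0.7, 0.4]
gripper_width: 0.397
grip_force: 0.0
time_s: 2.1
tool_pos: [0.5773, -0.134, 0.1704]
eef_rot: [0.723, 0.691, -0.0, -0.001]
wrist_force: [1.2, 0.9, -0.2]
gripper_width: 0.397
grip_force: 0.0
```

```bash
python3 -m crank '-1 0 -20 0 0 0;-1 0 -20 0 0 0;0 0 -20 0 0 0;0 0 -20 0 0 0;0 0 -20 0 0 0;0 0 -18 0 0 0;0 0 -16 0 0 0;0 0 -12 0 0 0;0 0 -8 0 0 0;0 0 -4 0 0 0'
python3 - <<'E'
from h import *
a=grab("top")[0];b=grab("side")[0]
cv2.imwrite("pics/c2.png",np.hstack([cv2.resize(a[165:290,200:400],(400,250)),cv2.resize(b[170:370,200:400],(400,400))[:250]])[:,:,::-1])
E
```

```text
time_s: 3.1
tool_pos: [0.5749, -0.1324, 0.0125]
eef_rot: [0.722, 0.692, -0.0, -0.0]
wrist_force: [-0.3, 0.6, -0.1]
gripper_width: 0.398
grip_force: 0.0
```

View pics/c2.png

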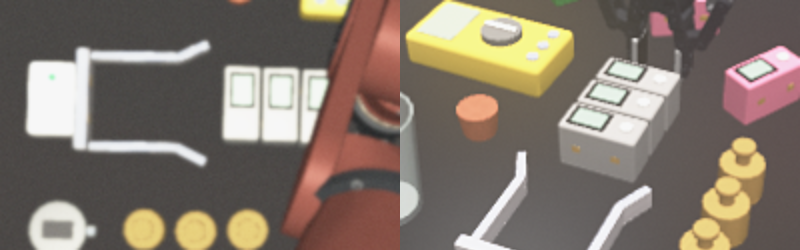

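The loggers haven't moved, and both fingers stand behind logger_c within its width. I'll start pushing slowly along the row axis.

```bash
python3 -m crank '0.2 4 0 0 0 0;0.2 4 0 0 0 0;0.2 4 0 0 0 0;0.2 4 0 0 0 0;0.1 3 0 0 0 0;0.1 3 0 0 0 0;0.1 3 0 0 0 0;0.1 3 0 0 0 0;0.1 3 0 0 0 0;0.1 3 0 0 0 0'; python3 -m crank '0.2 3 0 0 0 0;0.2 3 0 0 0 0;0.1 3 0 0 0 0;0.1 3 0 0 0 0;0.1 3 0 0 0 0;0.1 3 0 0 0 0;0.1 3 0 0 0 0;0.1 3 0 0 0 0;0.1 3 0 0 0 0;0.1 3 0 0 0 0'
cat > n.py <<'E'
from h import *
import sys
im,d,p=grab("top"); b,db,pb=grab("side")
np.savez("last.npz",im=im,d=d,b=b,db=db)
cv2.imwrite(sys.argv[1],np.hstack([cv2.resize(im[165:265,200:360],(400,250)),cv2.resize(b[200:350,200:440],(400,250))])[:,:,::-1])
for nm,I,D,P,(x0,y0,x1,y1) in (("top",im,d,p,(240,185,380,245)),("side",b,db,pb,(200,190,350,330))):
    v,u=np.mgrid[y0:y1,x0:x1]; S=world(P,D,u,v); c=I[y0:y1,x0:x1].reshape(-1,3).astype(int)
    k=(S[:,2]>.039)&(S[:,2]<.05)&(abs(S[:,0]-.582)<.06)&(S[:,1]>-.11)&(S[:,1]<.14)&(c.min(1)>110)&(c.max(1)-c.min(1)<50)
    S=S[k]*1000; r=cv2.minAreaRect(S[:,:2].astype(np.float32)); print(nm,k.sum(),np.median(S[:,2]).round(1),r,cv2.boxPoints(r).round(1).tolist())
E
python3 n.py pics/c3.png
```

```text
time_s: 4.2
tool_pos: [0.5769, -0.099, 0.0135]
eef_rot: [0.722, 0.692, -0.0, 0.001]
wrist_force: [-0.3, -3.7, -0.4]
gripper_width: 0.4
grip_force: 1.9
time_s: 5.2
tool_pos: [0.578, -0.0685, 0.0135]
eef_rot: [0.722, 0.692, 0.0, 0.0]
wrist_force: [-0.7, -5.7, 2.1]
gripper_width: 0.401
grip_force: 2.5
top 1051 44.3 ((583.4857177734375, 40.15235137939453), (194.0327911376953, 69.94635772705078), 87.2906265258789) [[544.0, -55.099998474121094], [613.7999877929688, -58.400001525878906], [623.0, 135.39999389648438], [553.0999755859375, 138.6999969482422]]
side 1690 45.2 ((580.0405883789062, -6.207550048828125), (105.93830871582031, 70.49845123291016), 87.39823150634766) [[542.4000244140625, -57.5], [612.7999877929688, -60.70000076293945], [617.7000122070312, 45.099998474121094], [547.2000122070312, 48.29999923706055]]
```

View pics/c3.png

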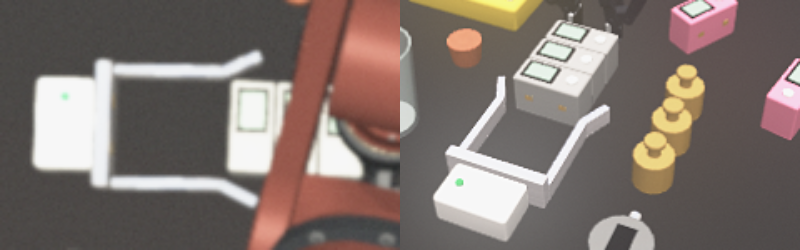

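The row is closed up, upright and entering the flare: a's near end is at about (228,125) in the left crop, between the rails at (150,72) and (150,183). I'll measure the row's offset from the bay within the same image.

```bash
cat > o.py <<'E'
from h import *
z=np.load("last.npz")
for n,I,D in(("top",z["im"],z["d"]),("side",z["b"],z["db"])):
    P=camera_params(n);v,u=np.mgrid[0:480,0:640];S=world(P,D,u,v)*1000
    c=I.reshape(-1,3).astype(int);g=(c.min(1)>100)&(c.max(1)-c.min(1)<50)
    x,y,h=S.T
    for lo,hi in((60,80),(80,100),(100,120)):
        k=g&(y>lo)&(y<hi)&(abs(h-20)<2.5);L=x[k&(x>530)&(x<560)];H=x[k&(x>610)&(x<645)]
        if len(L)>5 and len(H)>5: print(n,lo,"rails",np.percentile(L,[2,50,98]).round(1),np.percentile(H,[2,50,98]).round(1),"mid",((np.median(L)+np.median(H))/2).round(1))
    for lo in range(-60,130,15):
        k=g&(y>lo)&(y<lo+15)&(abs(h-44.5)<3)&(abs(x-585)<50)
        if k.sum()>40: print(n,"row y",lo,np.percentile(x[k],[1,99]).round(1),np.percentile(x[k],[1,99]).mean().round(1),"ymax",np.percentile(y[k],99).round(1))
    k=g&(abs(h-34)<2)&(y>125)&(y<155)&(abs(x-585)<35)
    print(n,"backstop y",np.percentile(y[k],[1,50,99]).round(1))
E
python3 o.py
```

```text
top 60 rails [537.3 541.2 545.1] [625.1 629.1 633.1] mid 585.2
top 80 rails [539.1 543.  545.1] [626.5 629.  633.1] mid 586.0
top 100 rails [539.  541.3 545.2] [626.6 629.1 632.8] mid 585.2
top row y -60 [544.6 562.7] 553.7 ymax -45.5
top row y -45 [544.9 606.6] 575.7 ymax -30.6
top row y -30 [546.6 597.4] 572.0 ymax -17.4
top row y 0 [554.6 615.1] 584.8 ymax 14.7
top row y 15 [548.5 617. ] 582.8 ymax 29.8
top row y 30 [548.5 616.7] 582.6 ymax 44.6
top backstop y [135.  142.1 153.9]
side 60 rails [536.3 539.6 544.1] [624.2 628.  632.3] mid 583.8
side 80 rails [536.8 540.6 544.9] [625.  628.8 634. ] mid 584.7
side 100 rails [537.1 540.8 545.1] [625.5 629.4 634. ] mid 585.1
side row y -60 [544.7 611.9] 578.3 ymax -45.1
side row y -45 [544.6 612.5] 578.6 ymax -30.4
side row y -30 [545.4 613.2] 579.3 ymax -15.2
side row y -15 [545.4 613.7] 579.5 ymax -0.2
side row y 0 [547.  615.2] 581.1 ymax 14.8
side row y 15 [547.  615.5] 581.2 ymax 29.7
side row y 30 [547.8 616.2] 582.0 ymax 44.9
side backstop y [136.9 143.8 149.8]
```

```bash
python3 -m crank '0.2 3 0 0 0 0;0.2 3 0 0 0 0;0.2 3 0 0 0 0;0.2 3 0 0 0 0.001;0.2 3 0 0 0 0.001;0.2 3 0 0 0 0.001;0.2 3 0 0 0 0.001;0.2 3 0 0 0 0.001;0.2 3 0 0 0 0.001;0.2 3 0 0 0 0.001'; python3 -m crank '0.2 3 0 0 0 0.0015;0.2 3 0 0 0 0.0015;0.2 3 0 0 0 0.0015;0.2 3 0 0 0 0.0015;0.2 3 0 0 0 0.0015;0.2 3 0 0 0 0.0015;0.2 3 0 0 0 0.0015;0.2 3 0 0 0 0.0015;0.2 3 0 0 0 0.0015;0.2 3 0 0 0 0.0015'; python3 n.py pics/c4.png; python3 o.py
```

```text
time_s: 6.3
tool_pos: [0.5799, -0.0388, 0.0135]
eef_rot: [0.719, 0.695, -0.0, 0.0]
wrist_force: [-0.4, -6.0, 2.5]
gripper_width: 0.401
grip_force: 2.7
time_s: 7.3
tool_pos: [0.5818, -0.0088, 0.0134]
eef_rot: [0.714, 0.7, -0.0, 0.0]
wrist_force: [-0.1, -5.7, 2.4]
gripper_width: 0.399
grip_force: 2.7
top 593 44.2 ((581.9291381835938, 52.66501235961914), (105.49701690673828, 65.7077865600586), 83.81035614013672) [[543.5999755859375, 3.799999952316284], [608.9000244140625, -3.299999952316284], [620.2999877929688, 101.5999984741211], [555.0, 108.5999984741211]]
side 1967 45.1 ((582.9119873046875, 53.664974212646484), (106.49961853027344, 70.65862274169922), 88.56281280517578) [[546.2999877929688, 1.2999999523162842], [616.9000244140625, -0.5], [619.5999755859375, 106.0], [548.9000244140625, 107.80000305175781]]
top 100 rails [539.  541.2 545.2] [626.6 629.1 632.9] mid 585.2
top row y 15 [548.3 575.3] 561.8 ymax 29.7
top row y 30 [549.3 586.6] 567.9 ymax 44.8
top row y 45 [550.3 588. ] 569.1 ymax 59.7
top row y 90 [558.5 618.6] 588.6 ymax 103.3
top backstop y [135.  140.9 152.8]
side 60 rails [536.8 540.8 549.3] [631.4 632.  632.2] mid 586.4
side 80 rails [536.8 541.7 549.1] [625.7 630.3 632.8] mid 586.0
side 100 rails [537.5 542.5 558.5] [610.9 628.  633.9] mid 585.2
side row y 0 [547.5 614.7] 581.1 ymax 14.9
side row y 15 [547.5 615.4] 581.4 ymax 29.8
side row y 30 [547.8 616.3] 582.0 ymax 44.9
side row y 45 [548.7 616.6] 582.7 ymax 59.5
side row y 60 [549.1 617.5] 583.3 ymax 74.9
side row y 75 [549.4 617.2] 583.3 ymax 89.8
side row y 90 [549.7 617.3] 583.5 ymax 104.9
side backstop y [137.  144.1 149.9]
```

View pics/c4.png

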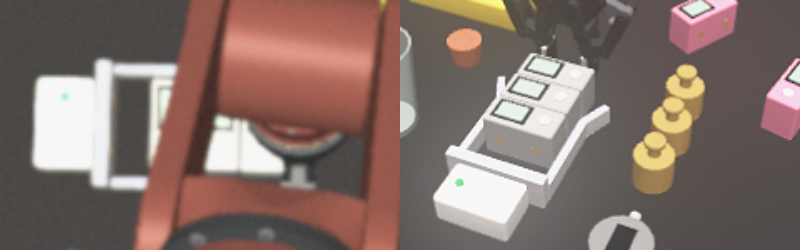

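The row is straight and well inside the rails with about 30 mm to go. The wrist force is steady at 6 N.

```bash
python3 -m crank '0.2 2.5 0 0 0 0.002;0.2 2.5 0 0 0 0.002;0.2 2.5 0 0 0 0.002;0.2 2.5 0 0 0 0.002;0.2 2.5 0 0 0 0.002;0.2 2.5 0 0 0 0.002;0.2 2.5 0 0 0 0.002;0.2 2.5 0 0 0 0.002;0.2 2.5 0 0 0 0.002;0.2 2.5 0 0 0 0'; python3 -m crank '0 0.6 0 0 0 0;0 0.6 0 0 0 0;0 0.6 0 0 0 0;0 0.6 0 0 0 0;0 0.6 0 0 0 0;0 0 0 0 0 0;0 0 0 0 0 0;0 0 0 0 0 0;0 0 0 0 0 0;0 0 0 0 0 0'
```

```text
time_s: 8.4
tool_pos: [0.5837, 0.0159, 0.0135]
eef_rot: [0.708, 0.706, -0.0, 0.0]
wrist_force: [-0.5, -6.4, 3.6]
gripper_width: 0.398
grip_force: 3.1
time_s: 9.4
tool_pos: [0.5838, 0.019, 0.0134]
eef_rot: [0.708, 0.706, -0.0, 0.0]
wrist_force: [0.1, -6.2, 3.6]
gripper_width: 0.397
grip_force: 2.7
```

```bash
python3 -m crank '0 0.5 0 0 0 0;0 0.5 0 0 0 0;0 0.5 0 0 0 0;0 0.5 0 0 0 0;0 0.5 0 0 0 0;0 0.5 0 0 0 0;0 0 0 0 0 0;0 0 0 0 0 0;0 0 0 0 0 0;0 0 0 0 0 0'; python3 n.py pics/c5.png;python3 o.py | grep -v rails
```

```text
time_s: 10.4
tool_pos: [0.5838, 0.022, 0.0134]
eef_rot: [0.708, 0.706, -0.0, 0.0]
wrist_force: [-1.0, -5.2, 3.3]
gripper_width: 0.403
grip_force: 2.7
top 490 44.4 ((569.1353759765625, 67.17839050292969), (38.10639953613281, 64.0456771850586), 0.08340904861688614) [[550.0, 99.19999694824219], [550.0999755859375, 35.099998474121094], [588.2000122070312, 35.20000076293945], [588.0999755859375, 99.19999694824219]]
side 2146 45.0 ((583.7322387695312, 82.9168701171875), (106.9253158569336, 70.57131958007812), 89.68933868408203) [[548.2000122070312, 29.600000381469727], [618.7000122070312, 29.299999237060547], [619.2999877929688, 136.1999969482422], [548.7000122070312, 136.60000610351562]]
top row y 45 [550.2 573.3] 561.8 ymax 59.8
top row y 60 [550.2 586.3] 568.3 ymax 74.9
top row y 75 [550.3 588.1] 569.2 ymax 89.9
top row y 90 [550.3 587. ] 568.6 ymax 99.1
top backstop y [136.8 144.5 154.2]
side row y 30 [548.9 616.6] 582.8 ymax 44.8
side row y 45 [549. 617.] 583.0 ymax 59.9
side row y 60 [549.3 617.3] 583.3 ymax 74.8
side row y 75 [549.7 617.4] 583.6 ymax 89.9
side row y 90 [549.8 617.6] 583.7 ymax 104.8
side row y 105 [549.6 617.7] 583.7 ymax 119.9
side row y 120 [549.6 617.3] 583.4 ymax 134.9
side backstop y [133.9 142.5 149.5]
```

```bash
python3 -m crank '0 0.3 0 0 0 0;0 0.3 0 0 0 0;0 0.3 0 0 0 0;0 0.3 0 0 0 0;0 0 0 0 0 0;0 0 0 0 0 0;0 0 0 0 0 0;0 0 0 0 0 0;0 0 0 0 0 0;0 0 0 0 0 0'; python3 -m crank '0 0.3 0 0 0 0;0 0.3 0 0 0 0;0 0.3 0 0 0 0;0 0.3 0 0 0 0;0 0 0 0 0 0;0 0 0 0 0 0;0 0 0 0 0 0;0 0 0 0 0 0;0 0 0 0 0 0;0 0 0 0 0 0'
```

```text
time_s: 11.5
tool_pos: [0.5838, 0.0226, 0.0134]
eef_rot: [0.708, 0.706, -0.001, 0.0]
wrist_force: [-0.2, -7.5, 3.3]
gripper_width: 0.4
grip_force: 3.6
time_s: 12.5
tool_pos: [0.5838, 0.0226, 0.0135]
eef_rot: [0.708, 0.707, -0.001, 0.001]
wrist_force: [-0.7, -10.4, 3.7]
gripper_width: 0.4
grip_force: 5.2
```

The tool has stalled at y = 22.6 mm and the force is rising, so the row has reached the stop. I'll press a little more to seat and square it.

```bash
python3 -m crank '0 0.6 0 0 0 0;0 0.6 0 0 0 0;0 0.6 0 0 0 0;0 0.6 0 0 0 0;0 0.6 0 0 0 0;0 0.6 0 0 0 0;0 0.6 0 0 0 0;0 0 0 0 0 0;0 0 0 0 0 0;0 0 0 0 0 0'; python3 n.py pics/c6.png;python3 o.py | grep side
```

```text
time_s: 13.5
tool_pos: [0.5835, 0.0228, 0.0136]
eef_rot: [0.707, 0.707, -0.004, 0.003]
wrist_force: [-1.9, -22.3, 5.0]
gripper_width: 0.399
grip_force: 11.1
top 501 44.2 ((568.3339233398438, 68.730224609375), (68.01630401611328, 37.71946716308594), 88.29007720947266) [[548.5, 35.29999923706055], [586.2000122070312, 34.20000076293945], [588.2000122070312, 102.19999694824219], [550.5, 103.30000305175781]]
side 2148 45.0 ((583.5941162109375, 84.90167236328125), (105.64743041992188, 70.83722686767578), 89.4529037475586) [[547.7000122070312, 32.400001525878906], [618.5, 31.700000762939453], [619.5, 137.39999389648438], [548.7000122070312, 138.10000610351562]]
side 80 rails [536.9 541.2 549.2] [630.7 632.1 633.3] mid 586.7
side 100 rails [537.3 541.5 549.7] [631.3 632.3 634.8] mid 586.9
side row y 30 [548.8 616.2] 582.5 ymax 44.9
side row y 45 [548.5 616.7] 582.6 ymax 59.9
side row y 60 [549.3 616.7] 583.0 ymax 74.8
side row y 75 [549.3 617.4] 583.3 ymax 89.8
side row y 90 [549.2 617.8] 583.5 ymax 104.7
side row y 105 [549.6 617.5] 583.5 ymax 119.7
side row y 120 [549.5 617.6] 583.5 ymax 134.9
side backstop y [134.6 142.2 149.8]
```

View pics/c6.png

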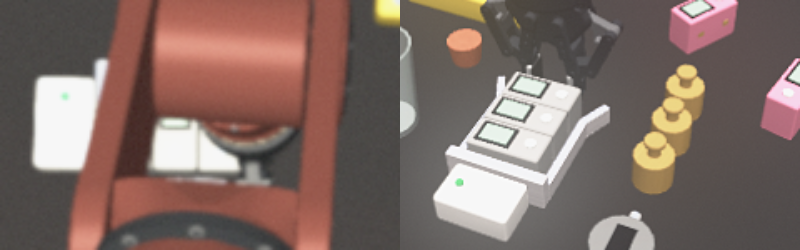

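The side crop shows the row against the back stop at about (490,150), inside the rails. I'll back straight off along the row, then lift.

```bash
python3 -m crank '0 -2 0 0 0 0;0 -2 0 0 0 0;0 -2 0 0 0 0;0 -2 0 0 0 0;0 -3 0 0 0 0;0 -5 0 0 0 0;0 -8 0 0 0 0;0 -10 0 0 0 0;0 -10 0 0 0 0;0 -5 0 0 0 0'; python3 -m crank '0 0 10 0 0 0;0 0 20 0 0 0;0 0 20 0 0 0;0 0 20 0 0 0;0 0 25 0 0 0;0 0 25 0 0 0;0 0 25 0 0 0;0 -25 0 0 0 0;0 -35 0 0 0 0;0 -35 0 0 0 0'; python3 -m crank '0 -35 0 0 0 0;0 -35 0 0 0 0;0 -35 0 0 0 0;0 -35 0 0 0 0;0 -30 0 0 0 0;0 -20 0 0 0 0;0 0 0 0 0 0;0 0 0 0 0 0;0 0 0 0 0 0;0 0 0 0 0 0'; python3 n.py pics/c7.png;python3 o.py
```

```text
time_s: 14.6
tool_pos: [0.5839, -0.0213, 0.0134]
eef_rot: [0.708, 0.706, 0.0, 0.0]
wrist_force: [0.9, -1.6, -0.2]
gripper_width: 0.402
grip_force: 0.0
time_s: 15.6
tool_pos: [0.5842, -0.1154, 0.1598]
eef_rot: [0.707, 0.707, 0.001, 0.001]
wrist_force: [1.1, 0.1, -0.4]
gripper_width: 0.399
grip_force: 0.0
time_s: 16.6
tool_pos: [0.5839, -0.3034, 0.1582]
eef_rot: [0.707, 0.707, 0.0, -0.0]
wrist_force: [0.2, -0.2, 0.1]
gripper_width: 0.399
grip_force: 0.0
top 1972 44.5 ((584.4302978515625, 86.19900512695312), (106.60621643066406, 69.76202392578125), 89.06288146972656) [[548.7000122070312, 33.5], [618.4000244140625, 32.29999923706055], [620.2000122070312, 138.89999389648438], [550.4000244140625, 140.10000610351562]]
side 2133 45.0 ((583.73583984375, 85.23283386230469), (104.32620239257812, 70.77799224853516), 89.34794616699219) [[547.7999877929688, 33.5], [618.5, 32.70000076293945], [619.7000122070312, 137.0], [548.9000244140625, 137.8000030517578]]
top 60 rails [537.3 541.2 545.2] [625.3 628.9 633.2] mid 585.1
top 80 rails [539.1 543.  546.7] [626.6 630.5 633. ] mid 586.7
top 100 rails [
[... 167 characters left out ...]
 ymax 74.9
top row y 75 [550.3 618.6] 584.4 ymax 89.9
top row y 90 [550.3 618.8] 584.5 ymax 104.9
top row y 105 [551.9 618.7] 585.3 ymax 119.9
top row y 120 [550.4 618.7] 584.5 ymax 133.7
top backstop y [136.3 142.4 154.3]
side 80 rails [536.7 541.5 549.5] [630.7 632.3 633.2] mid 586.9
side 100 rails [537.1 541.8 549.8] [630.4 632.8 634.1] mid 587.3
side row y 30 [548.6 616.7] 582.7 ymax 44.9
side row y 45 [548.6 617. ] 582.8 ymax 59.4
side row y 60 [549.2 616.4] 582.8 ymax 74.9
side row y 75 [549.4 617.3] 583.4 ymax 89.8
side row y 90 [549.5 617. ] 583.3 ymax 104.8
side row y 105 [549.6 617.6] 583.6 ymax 119.9
side row y 120 [549.5 617.4] 583.5 ymax 134.8
side backstop y [134.8 142.6 149.4]
```

View pics/c7.png

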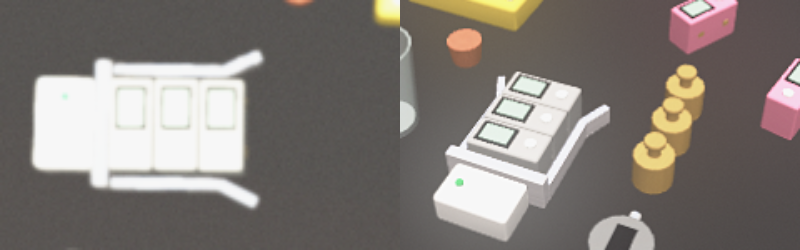

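The top crop shows the three loggers in line, closed up and against the stop at about (112,125), with the outer face at (244,125). The outer end measures y ≈ 33 mm, which is 102 mm from the stop. The robot is clear of everything, so I'm handing in.

```bash
python3 -c "
from station import *
print(job_done())"
```

```text
the job is handed in; nothing more can be done
None
```

The three loggers are fully home in the cradle, upright, in line and together against the back stop; the arm has let go and is clear, and I handed the job in at about 17 s.

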